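# Push the heat sink along the jig onto its two pins

## Task

With the fingertips only, push the heat sink across the jig's raised deck, up to the fence and then sideways along it, until its base plate drops over both locating pins and lies flat on the lower seat. Slide it only: do not lift it or tip it up, and leave everything else on the bench where it is.

Things in the scene. Friction and masses are not known exactly. Their poses are not given: they have to be found in the camera images.
- jig: fixed assembly jig on the table, turned by up to 0.25 rad: black board 180 (x) x 340 (y) x 12 mm (y -190 to +150), origin at its underside. Right part (y -190 to +35 mm): raised flat grey deck, top 20 mm above the table. Left part (y +35 to +150 mm): lower seat, top 12 mm above the table, with two upright steel pins, open at its left end. Sliding the heat sink takes a push of a few newtons, briefly up to 10
- deck_edge (a point): middle of the deck's straight left edge, at its top, where it steps down 8 mm to the seat; on the jig at (-10, +35, 20) mm. The deck spans x -90 to +65.5 mm
- fence (a point): point on the top edge of the fence's robot-side face, level with the pins; on the jig at (65.5, 83, 38) mm. The fence is an aluminium bar along the jig's far side, over its whole length in y. A plate held against it has its holes in line with the pins in x, to 0.5 mm
- pin0 (a point): centre of the top of the pin nearer the robot: 8 mm diameter, domed top, 7.5 mm above the seat (0.5 mm below the deck's level); on the jig at (-43, +83, 19.5) mm
- pin1 (a point): the same for the other pin, nearer the fence; on the jig at (+53, +83, 19.5) mm
- heatsink: loose aluminium heat sink, 0.2 to 0.36 kg, flat on the deck, short of the fence by up to 41 mm and up to 0.2 rad askew; origin at the centre of the underside of its base plate, 120 (x) x 100 (y) x 6 mm, with two 11 mm holes. Pushed along the fence to the jig's +y it stays level until it drops 8 mm onto the seat; home, its origin is on the jig at (5, 88, 12) mm and the pins block more sliding
- fins (a point): centre of the heat sink's fin stack, a block 70 (x) x 60 (y) x 24 mm (take it as solid) from the plate's top to 30 mm above its underside; on the heat sink at (0, -18, 18) mm, so the stack ends 2 mm short of the plate's rear (-y) edge and leaves 25 mm of plate at either side
- hole0 (a point): centre of the hole nearer the robot, at the plate's underside; on the heat sink at (-48, -5, 0) mm; belongs on pin0
- hole1 (a point): centre of the hole nearer the fence, at the plate's underside; on the heat sink at (+48, -5, 0) mm; belongs on pin1
- paste_jar: loose grey jar with white cap, 34 mm diameter, 40 mm high, standing on the jig's deck behind the heat sink; origin at the centre of its underside
- screwdriver: loose screwdriver with a red handle, 170 mm long, lying on the table near the jig's robot-side edge; its x axis runs along it towards the tip
- fan: loose black square case fan 120 x 120 x 25 mm lying flat to the right of the jig; origin at the centre of its underside
- bottle: loose blue bottle, 66 mm diameter, 190 mm high, standing to the left of the jig; origin at the centre of its underside
- tape: loose roll of tape, 90 mm outer diameter, 22 mm high, lying beyond the jig's fence; origin at the centre of its underside
- mug: loose white mug, 80 mm diameter, 90 mm high, to the left of the jig; origin at the centre of its underside
- adapter: loose black power adapter 55 x 110 x 30 mm lying beyond the jig's fence; origin at the centre of its underside
Not all that is in view belongs to the job. What is shaped like the heatsink but orange or turquoise is not meant.

How it is judged:
At the end, for the whole second after the job is handed in: Both holes are round their own pins (centres within 3 mm), the plate lies flat on the seat (underside less than 2.5 mm above it, tilt under 0.04 rad) and is at rest (horizontal distance between hole0 and pin0 below 0.003 m and horizontal distance between hole1 and pin1 below 0.003 m and z of heatsink in the frame of jig below 0.0145 m and angle between heatsink's own z axis and vertical below 0.04 rad and linear speed of heatsink below 0.01 m/s); the robot touches nothing.
It fails at once if the heat sink is lifted more than 8 mm above the deck (at the centre of its underside) (z of heatsink in the frame of jig above 0.028 m).
It fails at once if the heat sink is tipped by more than 0.3 rad (angle between heatsink's own z axis and vertical above 0.3 rad).
It fails at once if another thing on the bench is shifted by more than 30 mm (distance of any of paste_jar, screwdriver, fan, bottle, tape, mug, adapter from where it was at the start of the episode above 0.03 m).
It also fails if it takes over 51 s, if anything falls off the work surface, if the arm or the gripper's body presses on something with over 40 N, if the wrist force passes 120 N, or if a joint passes its speed limit or range.

## Robot

A 6-joint arm with a two-finger parallel gripper is mounted at the origin on the work surface. World frame = base frame: x ahead of the robot, y to its left, z up, the work surface at z = 0. Lengths are in m, angles in rad, forces in N, time in s.
With the tool pointing down it reaches from about 0.25 to 0.8 m from the base axis. Payload 3.9 kg.
Tool frame: the origin (TCP) lies where the fingers leave the gripper's body, on its centre line; the fingertips stand 73 mm ahead of it and the grasp point (between the pads) lies 54 mm ahead of it (r.finger_overhang is the distance from the TCP to the fingertips, in m); z points along the fingers, y is the line along which they close (so a half turn about z gives the same grasp; the last joint's range is limited). The gripper opens to 85 mm and grips with 20 to 120 N. Pads are 22 mm wide; open, the fingers measure 114 mm over their backs; the gripper's body (76 mm by 85 mm) begins 54 mm behind the grasp point. The pads swing forward as they close: fully open they stand 13 mm farther back than shut.
Start: joints at [1.274, 0.26, -0.138, 1.173, 0, 1.571], TCP at [0.154, 0.502, 0.304] pointing down, gripper open.
Joint ranges: [-2.78, 2.78], [-0.83, 1.72], [-1.28, 1.37], [-1.9, 2.12], [-1.57, 1.48], [-3.14, 3.14]. Speed limits (rad/s): [2.57, 2.57, 3.14, 3.14, 3.14, 3.14].

## Interface

Orientations are given as a unit quaternion [x, y, z, w].
In Python, from cell import telemetry, imaging, r gives the robot as it stands.
- The arm moves only by the shell command python3 -m pendant 'ROWS'. ROWS is text: rows parted by semicolons, each of 5 numbers parted by spaces: the shift along the tool's x, y, z in cm, then the turn about the tool's z in degrees, then the closure, from 0 (fully open) to 1 (shut). A call has 1 to 20 rows; each row shifts and turns the commanded pose from where the row before left it, along the tool's axes as they then stand; what a row does not reach is not made up. A row lasts 1/10 s, in which the tool goes at most 50 mm and 8.59 degrees, less where a joint would pass 70% of its speed; a pose out of reach is approached as far as the arm can. A call with a gripper value outside its range is refused whole. The fingers move at their own pace and stop on an object; the grip force is fixed at half the most. Time passes only in rows, so rows that do not move let the fingers close. It gives the time, the measured TCP pose, the force, the opening and the grip force at its end, in the units of the state.
- telemetry.state(): the state, without advancing time (a new reading comes with each control period).
- imaging.capture(name): name is "scene" or "side" or "wrist"; returns (picture, depth): 384x512x3 uint8, red, green, blue; 384x512 float32, m along the optical axis (not along the pixel's ray), 0 where there is no reading.
- imaging.camera_params(name): a dict with "K" (3x3 intrinsics, pixels), "distortion" ([k1, k2, p1, p2, k3] as OpenCV has them; the pictures are not rectified), "T" (4x4, takes a point from camera to world coordinates). Camera axes: x right, y down, z forward; pixel columns grow to the right and rows downward; lengths in m; the calibration is good to about 2 mm. A picture is of the moment at which its call begins: read the wrist's pose just before it. camera_params takes no time and is no camera call; for the wrist camera it gives the pose at the moment of the call.
- r.hand_in(): hands the job in; it is judged then, once.
The state is a dict: "time_s": time; "joint_positions": joint angles; "qvel": joint speeds; "joint_efforts": joint torques, N m; "position": TCP position; "tcp_rot": TCP orientation; "force": force on the tool from outside, world axes, zero at the start; "wrist_torque": the same for the moment, N m; "width": finger opening in m; "grasp_force": force on a finger pad.
Only numpy, scipy, OpenCV 4.12 (cv2) and the standard library are available. Lean on these libraries where they do the work, as an engineer would, in place of code of your own. Each camera call takes 0.05 s, during which the arm holds its last target. There are 200 camera calls.

## Working session

There is one attempt and no reset: what is moved stays moved. The work goes in short steps, Python scripts to look and compute and a shell command to move; the robot and the scene stay as the last step left them, time stands still between calls to the robot, and variables do not carry over. Pictures are saved under pics/ and viewed, at most 11 in all, crops included, and the job is handed in when it is done.

```bash
mkdir -p pics; ls; python3 - <<'E'
from cell import telemetry, imaging, r
import cv2,numpy as np
s=telemetry.state();print({k:np.round(v,3).tolist() for k,v in s.items()})
for n in("scene","side"):
    p,d=imaging.capture(n);np.savez(f"{n}.npz",p=p,d=d);cv2.imwrite(f"pics/{n}0.png",p[...,::-1])
    c=imaging.camera_params(n);print(n,np.round(c["K"],1).tolist(),np.round(c["T"],3).tolist(),c["distortion"])
E
```

```text
pics
{'time_s': 0.0, 'joint_positions': [1.274, 0.261, -0.139, 1.173, -0.0, 1.571], 'qvel': [0.001, 0.0, 0.001, -0.002, 0.0, 0.002], 'joint_efforts': [-0.0, -40.568, 25.392, 0.019, 0.0, 0.0], 'position': [0.153, 0.502, 0.303], 'tcp_rot': [0.148, 0.989, -0.001, -0.0], 'force': [0.535, -0.061, -0.218], 'wrist_torque': [0.024, 0.003, 0.003], 'grasp_force': 0.0, 'width': 0.086}
scene [[392.6, 0.0, 257.5], [0.0, 392.6, 191.9], [0.0, 0.0, 1.0]] [[0.547, 0.496, -0.674, 1.101], [0.837, -0.332, 0.435, -0.369], [-0.008, -0.802, -0.597, 0.566], [0.0, 0.0, 0.0, 1.0]] [-0.08127179  0.          0.          0.          0.        ]
side [[423.9, 0.0, 257.3], [0.0, 423.9, 192.8], [0.0, 0.0, 1.0]] [[-0.949, -0.195, 0.247, 0.308], [-0.315, 0.631, -0.709, 0.628], [-0.017, -0.751, -0.66, 0.662], [0.0, 0.0, 0.0, 1.0]] [-0.09123835  0.          0.          0.          0.        ]
```

View pics/scene0.png

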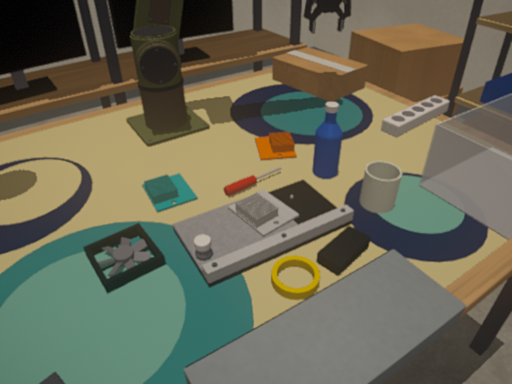

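View pics/side0.png

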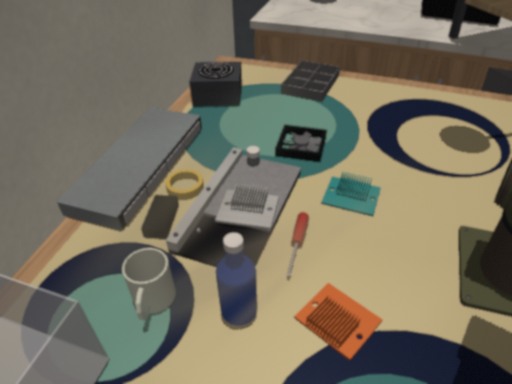

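Candidates for the heat sink: grey at scene (258,210) / side (248,205), orange at (277,147) / (338,320), and turquoise at (167,190) / (352,192). The description fits the grey one on the jig deck. The jar is at scene (203,245), the bottle at (327,145) and the screwdriver at (250,182). Next is one close crop to check the choice, plus rough positions.

```bash
cat > h.py <<'E'
import numpy as np,cv2
from cell import telemetry, imaging, r
def ray(c,uv,z):
    u=cv2.undistortPoints(np.array(uv,float).reshape(-1,1,2),c["K"],np.array(c["distortion"]))[:,0]
    d=np.c_[u,np.ones(len(u))]@c["T"][:3,:3].T; o=c["T"][:3,3]
    return o+d*((z-o[2])/d[:,2])[:,None]
def cloud(c,d):
    v,u=np.mgrid[:d.shape[0],:d.shape[1]]
    n=cv2.undistortPoints(np.c_[u.ravel(),v.ravel()].astype(float).reshape(-1,1,2),c["K"],np.array(c["distortion"]))[:,0]
    P=np.c_[n,np.ones(len(n))]*d.reshape(-1,1)
    return (P@c["T"][:3,:3].T+c["T"][:3,3]).reshape(*d.shape,3)
E
python3 - <<'E'
from h import *
for n,pts in(("scene",dict(hs=(258,210),jar=(203,240),bottle=(327,150),sd0=(228,190),sd1=(281,170),mug=(380,175),tape=(275,275),fenceR=(212,263),fenceL=(350,212),deckcorner=(180,228))),("side",dict(hs=(248,200),jar=(253,152),fa=(240,152),fb=(172,245),sd=(302,220),sdt=(291,275)))):
    f=np.load(n+".npz");c=imaging.camera_params(n);X=cloud(c,f["d"])
    for k,(u,v) in pts.items(): print(n,k,X[v,u].round(3))
f=np.load("side.npz")["p"][135:275,150:320,::-1]
cv2.imwrite("pics/c1.png",cv2.resize(f,None,fx=4,fy=4,interpolation=cv2.INTER_CUBIC))
E
```

```text
scene hs [ 0.575 -0.029  0.053]
scene jar [ 0.6   -0.168  0.061]
scene bottle [0.512 0.21  0.086]
scene sd0 [ 0.444 -0.027  0.023]
scene sd1 [0.419 0.144 0.002]
scene mug [0.628 0.275 0.055]
scene tape [ 0.717 -0.085  0.023]
scene fenceR [ 0.644 -0.174  0.042]
scene fenceL [0.672 0.14  0.036]
scene deckcorner [ 0.504 -0.176  0.023]
side hs [0.549 0.    0.051]
side jar [ 0.589 -0.153  0.063]
side fa [ 0.633 -0.177  0.038]
side fb [0.659 0.149 0.029]
side sd [0.429 0.001 0.027]
side sdt [0.418 0.128 0.001]
```

View pics/c1.png

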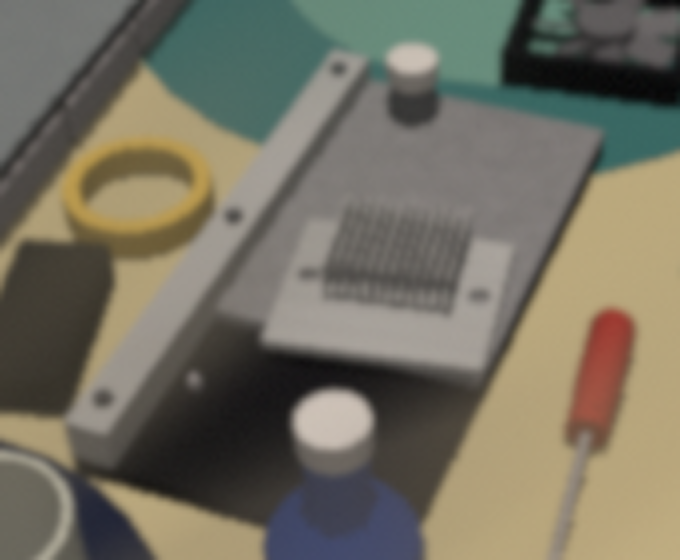

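The crop confirms it: bare aluminium plate with grey fins and two holes, on the deck. I'm swinging above the jig for a near view, passing to the robot side of the bottle.

```bash
python3 -m pendant '-3 -2.2 -0.3 0 0;-3 -2.2 -0.3 0 0;-3 -2.2 -0.3 0 0;-3 -2.2 -0.3 0 0;-3 -2.2 -0.3 0 0;-3 -2.2 -0.3 0 0;-3 -2.2 -0.3 0 0;-3 -2.2 -0.3 0 0;-3 -2.2 -0.3 0 0;-3 -2.2 -0.3 0 0;-3 -2.2 -0.3 0 0;-3 -2.2 -0.3 0 0;-3 -2.2 -0.3 0 0;-3 -2.2 -0.3 0 0;-3 -2.2 -0.3 0 0;-3 -2.2 -0.3 0 0;0 0 0 -6 0;0 0 0 -6 0;0 0 0 0 0'
python3 - <<'E'
from h import *
s=telemetry.state();print(s["position"],s["tcp_rot"],r.finger_overhang)
c=imaging.camera_params("wrist");p,d=imaging.capture("wrist")
np.savez("wrist.npz",p=p,d=d,**{k:np.array(v) for k,v in c.items()});cv2.imwrite("pics/w1.png",p[...,::-1]);print(c["T"].round(3))
E
```

```text
time_s: 2.0
position: [0.5095, 0.0246, 0.3513]
tcp_rot: [0.044, 0.999, -0.0, -0.001]
force: [-0.7, -0.7, 0.3]
width: 0.0855
grasp_force: 0.0
[0.50953205 0.02462836 0.35129234] [ 4.42043099e-02  9.99022287e-01 -2.60549837e-05 -6.69981552e-04] 0.0726
[[ 0.088  0.961  0.263  0.442]
 [ 0.996 -0.085 -0.022  0.03 ]
 [ 0.001  0.263 -0.965  0.421]
 [ 0.     0.     0.     1.   ]]
```

View pics/w1.png

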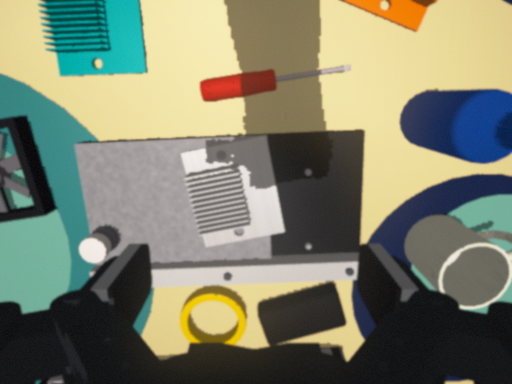

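The wrist view shows the deck on the left, the black seat on the right, and the pins at about (308,172) and (308,246). The heat sink corners are at about (181,152), (203,247), (285,231) and (265,137), with holes near (221,155) and (238,232). The jar is at (97,247).

```bash
python3 - <<'E'
from h import *
f=np.load("wrist.npz")
cv2.imwrite("pics/c2.png",cv2.resize(f["p"][125:295,160:370,::-1],None,fx=3.5,fy=3.5,interpolation=cv2.INTER_CUBIC))
E
```

```text
(no output)
```

View pics/c2.png

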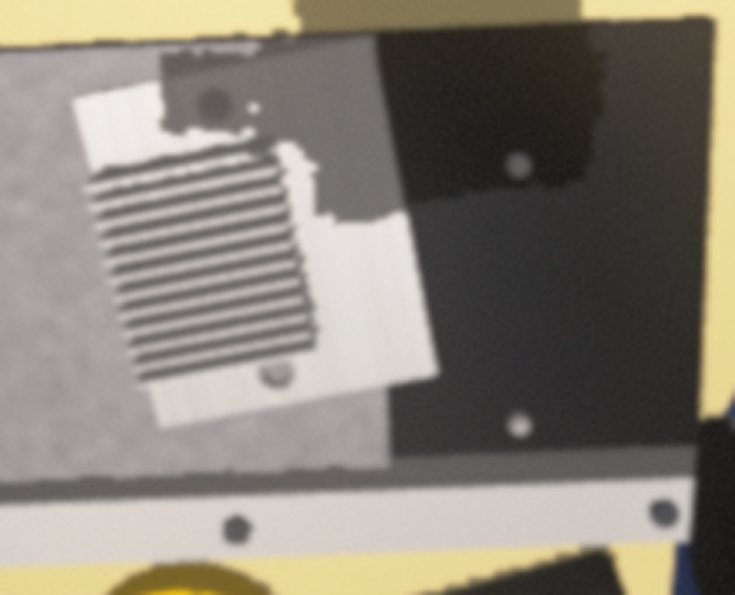

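```bash
cat >> h.py <<'E'
def fit(model,pts):
    m=np.array(model,float)[:,:2]/1000;p=np.array(pts)[:,:2];a=m-m.mean(0);b=p-p.mean(0)
    th=np.arctan2((a[:,0]*b[:,1]-a[:,1]*b[:,0]).sum(),(a*b).sum());R=np.array([[np.cos(th),-np.sin(th)],[np.sin(th),np.cos(th)]])
    t=p.mean(0)-R@m.mean(0);return th,R,t,((m@R.T+t-p)*1000).round(1).tolist()
E
python3 - <<'E'
from h import *
f=np.load("wrist.npz");c={k:f[k] for k in("K","T","distortion")}
px=lambda l:(np.array(l)+.5)/3.5-.5+[160,125]
pins=ray(c,px([(518,165),(519,426)]),.0195)
fe=ray(c,px([(20,499),(690,478)]),.038)
print("pins",pins.round(4).tolist(),"fence",fe.round(4).tolist(),"yaw f",np.arctan2(-(fe[1]-fe[0])[0],(fe[1]-fe[0])[1]))
th,R,t,e=fit([(-43,83),(53,83)],pins);print("jig",th,t,e)
print("fence in jig (pins)",((fe[:,:2]-t)@R*1000).round(1).tolist())
P=np.vstack([ray(c,px([(73,100),(162,428),(438,374),(376,37)]),.026),ray(c,px([(213,106),(277,373)]),.026)])
M=[(-60,-50),(60,-50),(60,50),(-60,50),(-48,-5),(48,-5)]
h,Rh,tt,e=fit(M,P);print("hs",h,tt,e)
print("hs in jig",((tt-t)@R*1000).round(1),"rel yaw",h-th,"corners",((P[:4,:2]-t)@R*1000).round(1).tolist())
X=cloud(c,f["d"]);
for n,(u,v) in dict(jar=(92,248),deck=(150,180),sdh=(230,87),fin=(215,200)).items():print(n,X[v,u].round(3),((X[v,u,:2]-t)@R*1000).round(1))
E
```

```text
pins [[0.5346, 0.0856, 0.0195], [0.6306, 0.0814, 0.0195]] fence [[0.6342, -0.0959, 0.038], [0.6469, 0.1375, 0.038]] yaw f -0.05432571949662043
jig -0.04342557204393095 [0.5739842  0.00081609] [[0.0, -0.0], [-0.0, 0.0]]
fence in jig (pins) [[64.3, -94.1], [66.9, 139.7]]
hs 0.11579782184605995 [ 0.55176137 -0.003044  ] [[-0.4, 0.3], [0.1, -0.4], [0.3, 0.3], [-0.3, -1.2], [0.2, 0.8], [0.1, 0.3]]
hs in jig [-22.   -4.8] rel yaw 0.1592233938899909 corners [[-72.9, -64.0], [45.1, -44.3], [29.0, 53.8], [-89.0, 36.2]]
jar [ 0.592 -0.169  0.059] [  25.8 -168.6]
deck [ 0.528 -0.102  0.02 ] [ -41.6 -104.9]
sdh [0.431 0.004 0.025] [-143.3   -2.6]
fin [ 0.551 -0.024  0.05 ] [-22.1 -25.4]
```

Both poses fit to about 1 mm. The heat sink is at (-22,-5) on the jig and +0.16 rad askew; the jig's yaw is about -0.052. Since tip height depends on closure, I'll touch the free deck behind the heat sink lightly to calibrate it.

```bash
cat >> h.py <<'E'
JT=-0.052;JR=np.array([[np.cos(JT),-np.sin(JT)],[np.sin(JT),np.cos(JT)]]);JO=np.array([.5733,.0009])
def tj():
    s=telemetry.state();q=s["tcp_rot"];ty=np.array([2*q[0]*q[1],q[1]**2-q[0]**2])@JR
    print("t",round(s["time_s"],2),"tcp jig mm",((s["position"][:2]-JO)@JR*1000).round(1),"z",round(s["position"][2]*1000,1),"tooly angle in jig deg",np.degrees(np.arctan2(ty[1],ty[0])).round(2),"F jig",(s["force"][:2]@JR).round(1),round(s["force"][2],1),"w",round(s["width"],4))
E
python3 -m pendant '0 0 0 -2.1 0.4;-1 -4 2 0 0.4;-1 -4 2 0 0.4;0 -4 3 0 0.4;0 -1 4 0 0.4;0 0 4 0 0.4;0 0 4 0 0.4;0 0 2 0 0.4;0 0 1 0 0.4;0 0 0 0 0.4;0 0 0 0 0.4'
python3 -c "from h import *;tj()"
```

```text
time_s: 3.15
position: [0.5238, -0.1057, 0.1329]
tcp_rot: [0.025, 1.0, -0.0, 0.001]
force: [-0.1, 0.1, -0.1]
width: 0.0511
grasp_force: 0.0
t 3.15 tcp jig mm [ -43.9 -109. ] z 132.9 tooly angle in jig deg 90.06 F jig [-0.1  0.1] -0.1 w 0.0511
```

```bash
python3 -m pendant '0 0 1 0 0.4;0 0 0.9 0 0.4;0 0 0 0 0.4'; python3 -m pendant '0 0 0.3 0 0.4;0 0 0.3 0 0.4;0 0 0 0 0.4'; python3 -m pendant '0 0 0.3 0 0.4;0 0 0.3 0 0.4;0 0 0 0 0.4'; python3 - <<'E'
from h import *
tj();p,d=imaging.capture("side");c=imaging.camera_params("side")
cv2.imwrite("pics/s2.png",cv2.resize(p[110:260,170:350,::-1],None,fx=4,fy=4,interpolation=cv2.INTER_CUBIC))
E
```

```text
time_s: 3.45
position: [0.5223, -0.1056, 0.112]
tcp_rot: [0.025, 1.0, 0.0, -0.001]
force: [0.1, 0.6, 0.5]
width: 0.0513
grasp_force: 0.0
time_s: 3.75
position: [0.5228, -0.1058, 0.1066]
tcp_rot: [0.025, 1.0, 0.0, -0.0]
force: [-0.3, -0.9, 0.1]
width: 0.0511
grasp_force: 0.0
time_s: 4.05
position: [0.5227, -0.1057, 0.1005]
tcp_rot: [0.025, 1.0, 0.0, -0.0]
force: [-0.3, 0.2, -0.4]
width: 0.051
grasp_force: 0.0
t 4.05 tcp jig mm [ -45.  -109.1] z 100.5 tooly angle in jig deg 90.07 F jig [-0.3  0.2] -0.4 w 0.051
```

```bash
for i in 1; do python3 -m pendant '0 0 0.2 0 0.4;0 0 0.2 0 0.4;0 0 0 0 0.4'|grep -E 'pos|force:'; python3 -m pendant '0 0 0.2 0 0.4;0 0 0 0 0.4'|grep -E 'pos|force:';python3 -m pendant '0 0 0.2 0 0.4;0 0 0 0 0.4'|grep -E 'pos|force:'; done
```

```text
position: [0.5228, -0.1058, 0.0966]
force: [-0.9, 0.5, -0.2]
grasp_force: 0.0
position: [0.5229, -0.1058, 0.0947]
force: [0.3, -0.2, 1.1]
grasp_force: 0.0
position: [0.5229, -0.1058, 0.0927]
force: [-0.3, -0.1, -0.5]
grasp_force: 0.0
```

```bash
python3 -m pendant '0 0 0.2 0 0.4;0 0 0 0 0.4'|grep -E 'pos|force:'; python3 -m pendant '0 0 0.1 0 0.4;0 0 0 0 0.4'|grep -E 'pos|force:';python3 -m pendant '0 0 0.1 0 0.4;0 0 0 0 0.4'|grep -E 'pos|force:'
```

```text
position: [0.5228, -0.1058, 0.0907]
force: [0.5, -0.5, -0.4]
grasp_force: 0.0
position: [0.5229, -0.1058, 0.0898]
force: [-0.0, 0.2, -0.1]
grasp_force: 0.0
position: [0.5231, -0.1058, 0.0894]
force: [-1.2, -0.2, 3.9]
grasp_force: 2.1
```

Contact came at TCP z of about 89.3 mm, so the tips are 69.3 mm ahead at closure 0.4. I'm pushing at z = 93, with tips 3.7 mm above the deck. Next I go to the near side of the plate, square to the fence.

```bash
python3 -m pendant '0 0 -2 0 0.4;3.1 0 0 0 0.4;3.1 0 0 0 0.4;0 3.5 0 0 0.4;0 3.5 0 0 0.4;0 3.4 0 0 0.4;0 0 0.8 0 0.4;0 0 0.8 0 0.4;0 0 0 0 0.4'
python3 -c "from h import *;tj()"
```

```text
time_s: 6.3
position: [0.4653, 0.0007, 0.0917]
tcp_rot: [0.026, 1.0, -0.0, -0.001]
force: [-0.6, -0.4, 0.2]
width: 0.0512
grasp_force: 0.0
t 6.3 tcp jig mm [-107.9   -5.8] z 91.7 tooly angle in jig deg 90.05 F jig [-0.5 -0.5] 0.2 w 0.0512
```

```bash
python3 -m pendant '-0.3 0 -0.1 0 0.4;-0.4 0 0 0 0.4;-0.4 0 0 0 0.4;-0.4 0 0 0 0.4;-0.4 0 0 0 0.4;-0.4 0 0 0 0.4;-0.4 0 0 0 0.4;-0.4 0 0 0 0.4;-0.4 0 0 0 0.4;0 0 0 0 0.4'
python3 - <<'E'
from h import *
tj()
for n in("wrist","scene"):
    c=imaging.camera_params(n);p,d=imaging.capture(n);np.savez(n+"2.npz",p=p,d=d,**{k:np.array(v) for k,v in c.items()})
w=np.load("wrist2.npz")["p"]; s=cv2.resize(np.load("scene2.npz")["p"][170:290,160:370],None,fx=2.5,fy=2.5,interpolation=cv2.INTER_CUBIC)
o=np.zeros((684,525,3),np.uint8);o[:384,:512]=w;o[384:]=s;cv2.imwrite("pics/m3.png",cv2.resize(o[...,::-1],None,fx=.87,fy=.87))
E
```

```text
time_s: 7.3
position: [0.5024, -0.0006, 0.094]
tcp_rot: [0.025, 1.0, -0.0, 0.001]
force: [-1.0, 0.8, 0.7]
width: 0.0512
grasp_force: 0.6
t 7.3 tcp jig mm [-70.7  -5.2] z 94.0 tooly angle in jig deg 90.07 F jig [-1.   0.7] 0.7 w 0.0512
```

View pics/m3.png

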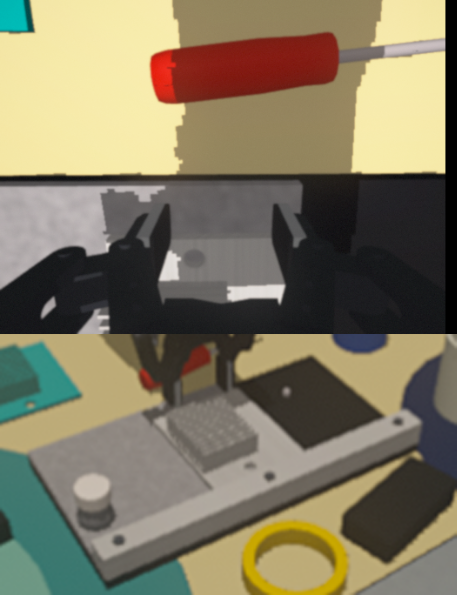

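The plate is squared against the two tips, and the scene crop shows its far edge close to the fence. Now the last millimetres, watching the force.

```bash
for i in 1; do python3 -m pendant '-0.2 0 0.05 0 0.4;-0.1 0 0.05 0 0.4;0 0 0 0 0.4' >/dev/null; python3 -c "from h import *;tj()"; python3 -m pendant '-0.1 0 0 0 0.4;0 0 0 0 0.4'>/dev/null; python3 -c "from h import *;tj()";done
```

```text
t 7.7 tcp jig mm [-70.   -5.3] z 93.3 tooly angle in jig deg 90.08 F jig [-4.7  0. ] 9.4 w 0.0515
t 7.9 tcp jig mm [-69.8  -5.3] z 93.3 tooly angle in jig deg 90.09 F jig [-6.7  0.6] 10.5 w 0.0512
```

```bash
python3 - <<'E'
from h import *
c=imaging.camera_params("scene");p,d=imaging.capture("scene");np.savez("scene3.npz",p=p,d=d)
cv2.imwrite("pics/s3.png",cv2.resize(p[185:265,215:345,::-1],None,fx=6,fy=6,interpolation=cv2.INTER_CUBIC))
E
```

```text
(no output)
```

View pics/s3.png

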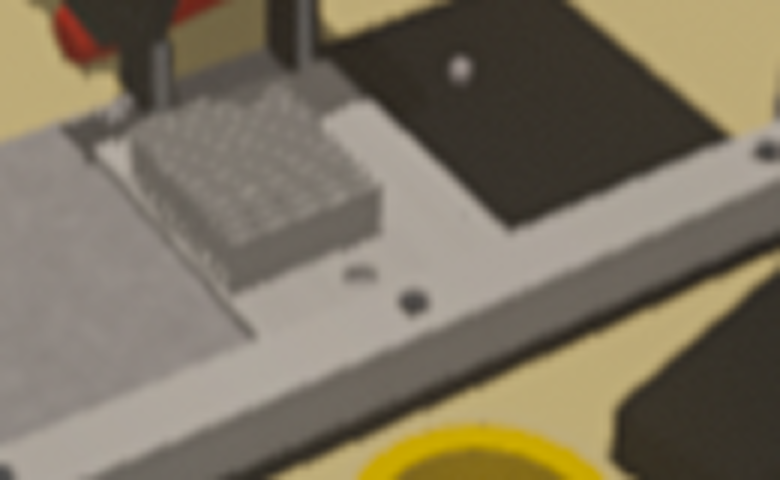

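```bash
python3 - <<'E'
from h import *
c=imaging.camera_params("scene");px=lambda l:(np.array(l)+.5)/6-.5+[215,185]
g=lambda l,z:((ray(c,px(l),z)[:,:2]-JO)@JR*1000).round(1).tolist()
print("pin0",g([(460,67)],.0195),"hole1",g([(360,273)],.026),"fin far bottom front/rear",g([(380,229),(233,291)],.026),"rear edge plate top",g([(100,148),(255,337)],.026),"front edge top",g([(370,100),(510,230)],.026))
E
```

```text
pin0 [[-37.5, 82.1]] hole1 [[47.9, -17.0]] fin far bottom front/rear [[32.3, 1.0], [33.7, -58.5]] rear edge plate top [[-57.1, -62.3], [56.7, -63.4]] front edge top [[-30.9, 36.9], [55.8, 39.4]]
```

The plate is square but still short of the fence by about 4–8 mm, and the tips are riding up the plate's top edge (10 N upward). I'm backing off, going lower and pushing again.

```bash
python3 -m pendant '0.5 0 0 0 0.4;0.4 0 0 0 0.4;0 0 0 0 0.4' >/dev/null; python3 -c "from h import *;tj()"
```

```text
t 8.25 tcp jig mm [-77.3  -5.3] z 92.7 tooly angle in jig deg 90.07 F jig [-0.3 -1.2] 0.1 w 0.0507
```

```bash
python3 -m pendant '0 0 0.2 0 0.4;0 0 0 0 0.4' >/dev/null; python3 -c "from h import *;tj()";  python3 -m pendant '-0.4 0 0 0 0.4;-0.2 0 0 0 0.4;0 0 0 0 0.4' >/dev/null; python3 -c "from h import *;tj()"; python3 -m pendant '-0.2 0 0 0 0.4;0 0 0 0 0.4'>/dev/null; python3 -c "from h import *;tj()"
```

```text
t 8.45 tcp jig mm [-76.6  -5.2] z 90.6 tooly angle in jig deg 90.07 F jig [-0.7 -0.8] -0.1 w 0.0513
t 8.75 tcp jig mm [-70.4  -5.2] z 90.8 tooly angle in jig deg 90.07 F jig [ 0.5 -0.7] -0.2 w 0.0514
t 8.95 tcp jig mm [-69.1  -5.2] z 90.8 tooly angle in jig deg 90.07 F jig [-0.9  0.1] 0.7 w 0.0511
```

```bash
for k in 1; do python3 -m pendant '-0.2 0 0 0 0.4;0 0 0 0 0.4' >/dev/null; python3 -c "from h import *;tj()";  python3 -m pendant '-0.2 0 0 0 0.4;0 0 0 0 0.4' >/dev/null; python3 -c "from h import *;tj()"; python3 -m pendant '-0.1 0 0 0 0.4;0 0 0 0 0.4'>/dev/null; python3 -c "from h import *;tj()"; done
```

```text
t 9.15 tcp jig mm [-66.7  -5.2] z 90.9 tooly angle in jig deg 90.07 F jig [-0.7  0.1] -1.2 w 0.0512
t 9.35 tcp jig mm [-64.4  -5.2] z 90.9 tooly angle in jig deg 90.07 F jig [-0.5 -0. ] -1.0 w 0.0511
t 9.55 tcp jig mm [-63.7  -5.2] z 90.9 tooly angle in jig deg 90.07 F jig [-1.1  0.4] -0.1 w 0.0511
```

```bash
for k in 1; do python3 -m pendant '-0.2 0 0 0 0.4;0 0 0 0 0.4' >/dev/null; python3 -c "from h import *;tj()";  python3 -m pendant '-0.1 0 0 0 0.4;0 0 0 0 0.4' >/dev/null; python3 -c "from h import *;tj()"; python3 -m pendant '-0.1 0 0 0 0.4;0 0 0 0 0.4'>/dev/null; python3 -c "from h import *;tj()"; done; python3 - <<'E'
from h import *
p,d=imaging.capture("scene");np.savez("scene4.npz",p=p,d=d)
a=np.load("scene3.npz")["p"];f=lambda q:cv2.resize(q[185:265,215:345,::-1],None,fx=4,fy=3.7,interpolation=cv2.INTER_CUBIC)
cv2.imwrite("pics/s4.png",np.vstack([f(a),f(p)]))
E
```

```text
t 9.75 tcp jig mm [-63.   -5.2] z 90.7 tooly angle in jig deg 90.08 F jig [-5.2 -0.4] 2.7 w 0.0512
t 9.95 tcp jig mm [-62.9  -5.2] z 90.6 tooly angle in jig deg 90.08 F jig [-5.3  0.3] 4.6 w 0.051
t 10.15 tcp jig mm [-62.8  -5.2] z 90.5 tooly angle in jig deg 90.08 F jig [-8.6 -0.1] 6.1 w 0.0511
```

View pics/s4.png

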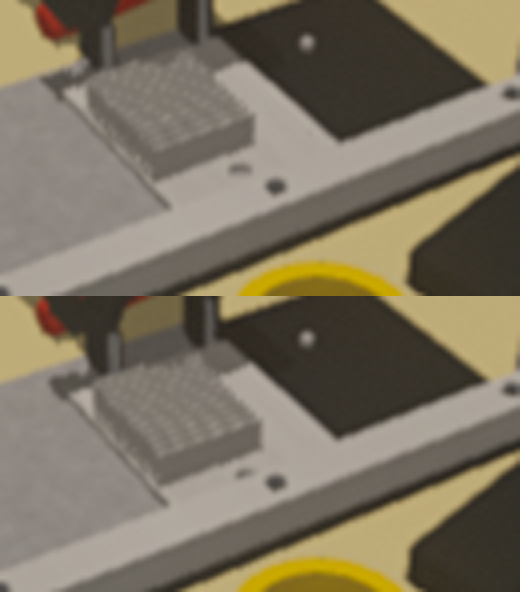

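The plate is home against the fence: force rose without motion, and hole1 is now half hidden behind the fence top. Next I back off, lift, turn 90° and go behind the rear edge, in front of the jar.

```bash
python3 -c "from h import *;print(telemetry.state()['joint_positions'].round(2))"; python3 -m pendant '0.5 0 0 0 0.4;0.5 0 0 0 0.4;0 0 -4 0 0.4;0 0 -4 0 0.4;0 0 0 -8 0.4;0 0 0 -8 0.4;0 0 0 -8 0.4;0 0 0 -8 0.4;0 0 0 -8 0.4;0 0 0 -8 0.4;0 0 0 -8 0.4;0 0 0 -8 0.4;0 0 0 -8 0.4;0 0 0 -8 0.4;0 0 0 -8 0.4;0 0 0 -2 0.4;0 0 0 0 0.4'
python3 -c "from h import *;tj();print(telemetry.state()['joint_positions'].round(2))"
```

```text
[-0.    0.43 -0.51  0.64  0.    0.05]
time_s: 11.9
position: [0.5042, -0.0006, 0.1713]
tcp_rot: [-0.689, 0.725, -0.001, 0.001]
force: [0.1, -0.4, 0.4]
width: 0.0512
grasp_force: 0.0
t 11.9 tcp jig mm [-69.   -5.1] z 171.3 tooly angle in jig deg -179.93 F jig [ 0.1 -0.4] 0.4 w 0.0512
[-0.    0.32 -0.42  0.82 -0.   -1.52]
```

```bash
python3 -m pendant '2.5 0 0 0 0.4;2.5 0 0 0 0.4;2.5 0 0 0 0.4;0 -2.5 0 0 0.4;0 -2.6 0 0 0.4;0 -2.6 0 0 0.4;0 0 0 0 0.4'
python3 - <<'E'
from h import *
tj();n="wrist"
c=imaging.camera_params(n);p,d=imaging.capture(n);np.savez(n+"5.npz",p=p,d=d,**{k:np.array(v) for k,v in c.items()})
cv2.imwrite("pics/w5.png",p[...,::-1])
E
```

```text
time_s: 12.6
position: [0.5807, -0.08, 0.1713]
tcp_rot: [-0.689, 0.725, -0.002, 0.002]
force: [0.6, -0.2, -0.6]
width: 0.0511
grasp_force: 0.0
t 12.6 tcp jig mm [ 11.6 -80.4] z 171.3 tooly angle in jig deg -179.97 F jig [ 0.6 -0.2] -0.6 w 0.0511
```

View pics/w5.png

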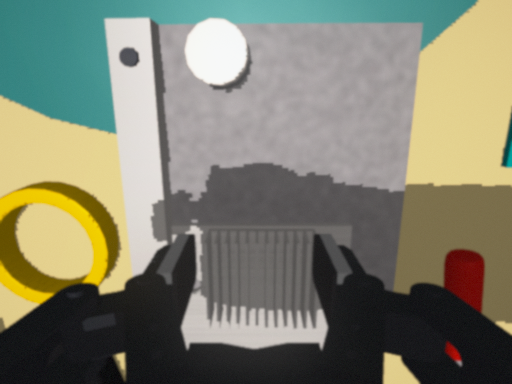

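The wrist view (up is jig -y) shows the plate's rear edge at row 226, columns 170–352, lying along the fence. The jar cap is at (217,52), well behind.

```bash
python3 - <<'E'
from h import *
f=np.load("wrist5.npz");c={k:f[k] for k in("K","T","distortion")}
g=lambda l,z:((ray(c,l,z)[:,:2]-JO)@JR*1000).round(1).tolist()
print("rear",g([(180,227),(351,226)],.026),"near corner/side",g([(352,226)],.026),"fence",g([(152,20),(165,150)],.038),"jar",g([(217,52)],.06))
E
```

```text
rear [[61.3, -63.8], [-52.2, -64.9]] near corner/side [[-52.8, -64.9]] fence [[67.0, -187.6], [64.6, -117.1]] jar [[30.0, -168.8]]
```

```bash
python3 -m pendant '0 0 3 0 0.4;0 0 3 0 0.4;0 0 1 0 0.4;0 0 1 0 0.4;0 0 0 0 0.4'; python3 -c "from h import *;tj()"
```

```text
time_s: 13.15
position: [0.5761, -0.0794, 0.0907]
tcp_rot: [-0.689, 0.725, 0.0, -0.0]
force: [-0.3, -0.0, 1.4]
width: 0.0515
grasp_force: 0.0
t 13.15 tcp jig mm [  7.  -80.1] z 90.7 tooly angle in jig deg -179.93 F jig [-0.3 -0. ] 1.4 w 0.0515
```

```bash
python3 -m pendant '-0.4 0 0 0 0.4;-0.4 -0.02 0 0 0.4;-0.4 -0.02 0 0 0.4;-0.4 -0.02 0 0 0.4;0 0 0 0 0.4' >/dev/null; python3 -c "from h import *;tj()"; python3 -m pendant '-0.4 -0.02 0 0 0.4;-0.4 -0.02 0 0 0.4;-0.4 -0.02 0 0 0.4;-0.4 -0.02 0 0 0.4;-0.4 -0.02 0 0 0.4;-0.4 -0.02 0 0 0.4;0 0 0 0 0.4' >/dev/null; python3 -c "from h import *;tj()"
```

```text
t 13.65 tcp jig mm [  8.2 -63.6] z 91.4 tooly angle in jig deg -179.89 F jig [-0.6 -1. ] 0.1 w 0.0512
t 14.35 tcp jig mm [  8.9 -39.2] z 90.7 tooly angle in jig deg -179.88 F jig [-0.2 -1.3] -0.7 w 0.0511
```

```bash
python3 -m pendant '-0.4 -0.02 0 0 0.4;-0.4 -0.02 0 0 0.4;-0.4 -0.02 0 0 0.4;-0.4 -0.02 0 0 0.4;-0.4 -0.02 0 0 0.4;0 0 0 0 0.4' >/dev/null; python3 -c "from h import *;tj()"; python3 -m pendant '-0.4 -0.02 0 0 0.4;-0.4 -0.02 0 0 0.4;-0.4 -0.02 0 0 0.4;-0.4 -0.02 0 0 0.4;-0.4 -0.02 0 0 0.4;0 0 0 0 0.4' >/dev/null; python3 -c "from h import *;tj()"
python3 - <<'E'
from h import *
o=[]
for n in("wrist","side"):
    c=imaging.camera_params(n);p,d=imaging.capture(n);np.savez(n+"6.npz",p=p,d=d,**{k:np.array(v) for k,v in c.items()});o.append(p)
s=cv2.resize(o[1][170:260,180:308],(512,360),interpolation=cv2.INTER_CUBIC)
cv2.imwrite("pics/m6.png",cv2.resize(np.vstack([o[0],s])[...,::-1],None,fx=.8,fy=.8))
E
```

```text
t 14.95 tcp jig mm [ 10.3 -19.2] z 90.9 tooly angle in jig deg -179.89 F jig [0.1 0.4] -0.4 w 0.0509
t 15.55 tcp jig mm [11.2  0.8] z 90.9 tooly angle in jig deg -179.89 F jig [ 0.  -0.9] -0.6 w 0.0517
```

View pics/m6.png

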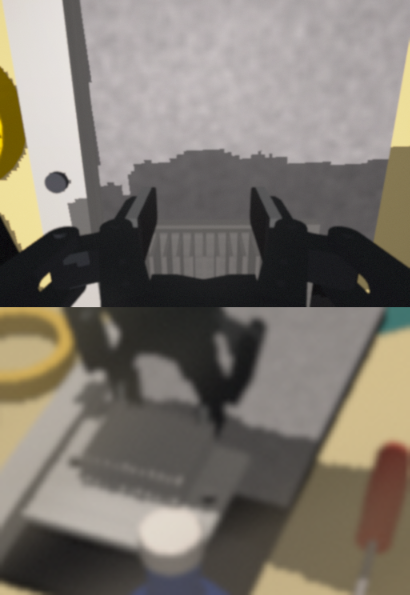

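The plate is level, against the fence and overhanging the seat, with both tips on its rear edge. I'm pushing on and slowing for the drop.

```bash
python3 -m pendant '-0.4 -0.02 0 0 0.4;-0.4 -0.02 0 0 0.4;-0.4 -0.02 0 0 0.4;-0.4 -0.02 0 0 0.4;-0.4 -0.02 0 0 0.4;0 0 0 0 0.4' >/dev/null; python3 -c "from h import *;tj()"; for k in 1; do python3 -m pendant '-0.2 0 0 0 0.4;-0.2 0 0 0 0.4;0 0 0 0 0.4' >/dev/null; python3 -c "from h import *;tj()"; python3 -m pendant '-0.2 0 0 0 0.4;0 0 0 0 0.4' >/dev/null; python3 -c "from h import *;tj()"; done
```

```text
t 16.25 tcp jig mm [12.2 20.9] z 90.9 tooly angle in jig deg -179.88 F jig [-0.1  1.1] -0.8 w 0.0515
t 16.55 tcp jig mm [12.2 24.4] z 91.0 tooly angle in jig deg -179.91 F jig [0.4 0.2] 0.5 w 0.0511
t 16.75 tcp jig mm [12.1 26.2] z 91.0 tooly angle in jig deg -179.91 F jig [-1.5 -0.1] 0.0 w 0.0515
```

```bash
for k in 1; do python3 -m pendant '-0.1 0 0 0 0.4;-0.1 0 0 0 0.4;0 0 0 0 0.4' >/dev/null; python3 -c "from h import *;tj()"; python3 -m pendant '-0.1 0 0 0 0.4;-0.05 0 0 0 0.4;0 0 0 0 0.4' >/dev/null; python3 -c "from h import *;tj()"; done
python3 - <<'E'
from h import *
c=imaging.camera_params("wrist");p,d=imaging.capture("wrist");X=cloud(c,d)
J=(X[...,:2].reshape(-1,2)-JO)@JR*1000;z=X[...,2].ravel()*1000
for y0 in (34,40,44,50,55,60,70,90,110):
  m=(abs(J[:,0]-12)<12)&(abs(J[:,1]-y0)<3);print(y0,np.median(z[m]).round(1) if m.any() else None)
c=imaging.camera_params("scene");p,d=imaging.capture("scene");X=cloud(c,d);J=(X[...,:2].reshape(-1,2)-JO)@JR*1000;z=X[...,2].ravel()*1000
for x0,y0 in((5,70),(20,70),(45,110),(0,115),(0,130),(-40,120),(0,0)):
  m=(abs(J[:,0]-x0)<5)&(abs(J[:,1]-y0)<5);print("scene",x0,y0,m.sum(),np.median(z[m]).round(1) if m.any() else None)
E
```

```text
t 17.05 tcp jig mm [11.9 28. ] z 90.9 tooly angle in jig deg -179.92 F jig [ 0.  -0.3] -0.3 w 0.0512
t 17.35 tcp jig mm [11.9 29.5] z 90.9 tooly angle in jig deg -179.92 F jig [-1.3  0.1] -0.1 w 0.0512
34 19.6
40 21.7
44 22.2
50 22.5
55 22.7
60 22.1
70 21.7
90 None
110 None
scene 5 70 0 None
scene 20 70 0 None
scene 45 110 11 19.5
scene 0 115 0 None
scene 0 130 12 19.4
scene -40 120 0 None
scene 0 0 151 301.7
```

Scene depth reads the plate top at 19.4 mm (18 expected once dropped, 26 before), so it seems to have dropped. I'll back straight off, rise and look.

```bash
python3 -m pendant '0.4 0 0 0 0.4;0.8 0 0 0 0.4;1 0 0 0 0.4;0 0 -3 0 0.4;0 0 -4 0 0.4;0 0 -4 0 0.4;2 0 -4 0 0.4;3 0 -2 0 0.4;0 0 0 0 0.4'
python3 - <<'E'
from h import *
c=imaging.camera_params("scene");p,d=imaging.capture("scene");X=cloud(c,d);J=((X[...,:2].reshape(-1,2)-JO)@JR*1000);z=X[...,2].ravel()*1000
for n,x0,y0 in(("plate",45,110),("plate",0,130),("plate",-40,120),("plate",-40,60),("fin",5,70),("deck",0,0),("deck",0,-60)):
  m=(abs(J[:,0]-x0)<5)&(abs(J[:,1]-y0)<5);print(n,x0,y0,m.sum(),np.median(z[m]).round(1) if m.any() else None)
s=imaging.capture("side")[0]
f=lambda q,a:cv2.resize(q[a[0]:a[0]+75,a[1]:a[1]+130,::-1],None,fx=5,fy=4,interpolation=cv2.INTER_CUBIC)
np.savez("fin.npz",p=p,s=s);cv2.imwrite("pics/f.png",np.vstack([f(p,(175,250)),f(s,(195,160))]))
E
```

```text
time_s: 18.35
position: [0.5848, -0.0459, 0.2651]
tcp_rot: [-0.687, 0.726, -0.003, 0.002]
force: [0.2, -0.3, -0.6]
width: 0.0514
grasp_force: 0.0
plate 45 110 12 19.5
plate 0 130 13 19.4
plate -40 120 5 19.5
plate -40 60 0 None
fin 5 70 12 42.2
deck 0 0 12 21.2
deck 0 -60 93 273.3
```

View pics/f.png

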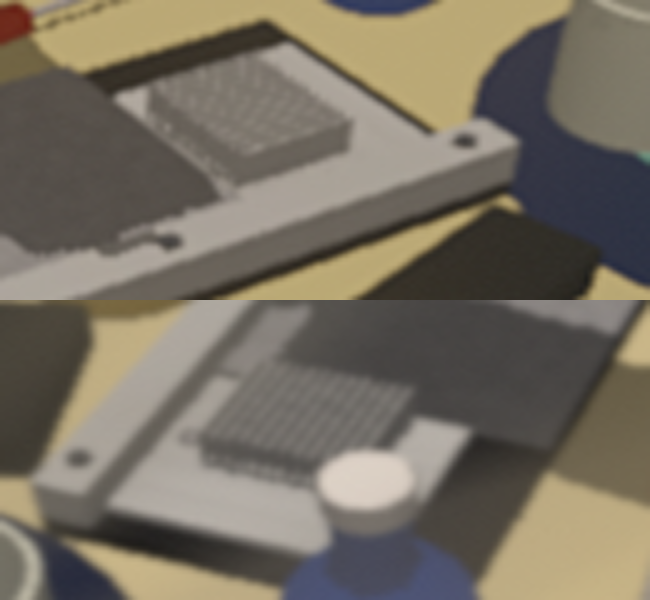

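The plate top reads 19.4–19.5 mm at three spots. The deck reads about 1.2 mm high, so the true height is about 18 mm, and the fins read 42 mm. It lies flat on the seat over both pins, the arm is clear and nothing else has moved. Handing in.

```bash
python3 -c "from cell import r;print(r.hand_in())"
```

```text
the job is handed in; nothing more can be done
None
```

The heat sink dropped over both locating pins and lies flat on the seat by the final depth readings; the arm was clear and I handed the job in at about 18.5 s, but no verdict came back.

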